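# Shut and bolt the sealed tool chest

### The job

Shut the hatch of the plywood tool chest and bolt it down so that the rubber seal stays squeezed: shoot the barrel bolt fully home through its keeper and lay its handle over into the locking notch. Do not ram the bolt against the keeper, and leave the tape measure, the nail tin and the pliers where they are.

Things in the scene. Friction and masses are not known exactly. Their poses are not given: they have to be found in the camera images.
- chest: Plywood tool chest, 240 mm deep (x), 320 mm wide (y), top 120 mm above the bench; it does not move. Origin: centre of its underside; its front looks along own -x (to the robot), own +y is to the robot's left. Top: the hatch on the right (own y -158 to +50 mm) and a fixed board on the left (+53 to +160 mm), flush with each other when the hatch is right down.
- hatch (a joint): Hatch angle, rad: 0 = right down on a firm stop. 10 mm board, 230 mm from hinge line (own x +105 mm, 115 mm above the bench, along y) to front edge. Stiff hinges hold it where it is left (2 to 5 N move it). From 0.046 rad (front edge 10 mm up) a rubber seal under its front edge pushes back, ever harder: about 15 N down at the bolt holds it at 0; let go, it springs back to about 0.03.
- hatch_front (a point): Point on the top face of the hatch at the middle of its front edge, 8 mm in from the edge (chest's own x -117 mm, y -54 mm when shut). To the right of this point (own y -80 to -158 mm) the top face is bare plywood back to the hinges' straps (own x -117 to +15 mm), free for pushing; the bolt lies to the left.
- bolt (a joint): Bolt travel, m: 0 = drawn back, 0.040 = home at its end stop. Slides along the chest's own +y with 1 to 3 N, only while its handle is upright. Steel barrel bolt on top of the hatch: a tube 21 mm thick, 100 mm long (own y -54 to +46 mm), axis at own x -75 mm, 12.5 mm above the hatch's top face; a slot along its top ends in a notch to the front at each end.
- bolt_nose (a point): Centre of the end face of the bolt, a round steel rod of 12 mm with a small bevel. Drawn back it stands just inside the hatch's left edge, 15 mm short of the keeper's mouth; fully home it stands 5 mm out of the far side of the keeper.
- handle (a joint): Handle angle about the bolt's axis, rad: 0 = upright, about 0.75 = laid over to the front in a notch. It starts in the right-hand (parking) notch; the left-hand one is the locking notch. It leaves or enters a notch only in the last 2 mm of the bolt's travel. Shut fingers pushing the ball from in front or behind turn it with under 12 N; in a hard pinch it turns badly. It stays where left.
- handle_ball (a point): Centre of the 16 mm steel ball at the end of the bolt's handle, 42 mm from the bolt's axis on an 8 mm stem. Laid over it is 29 mm in front of the axis and 43 mm above the hatch's top face; upright (it goes on to a stop at -0.08) it is straight above the axis, 55 mm above the top face. It moves along with the bolt.
- keeper: Steel keeper (staple) on the fixed board, 26 mm wide (x), 20 mm long (y), 26 mm high, on a thin base plate of 50 x 30 mm. Origin: centre of its underside, on the fixed board.
- keeper_mouth (a point): Centre of the keeper's opening at the face where the bolt enters: 15 mm wide, 15 mm high, running through along y, 12.5 mm above the fixed board. It is in line with the bolt only while the hatch is held down to within about 1.5 mm of flush; with the hatch resting on its seal the bolt strikes the keeper's bridge.
- tape_measure: Tape measure, 64 x 95 x 33 mm, lying on the fixed board behind the keeper; origin at the centre of its underside. Leave it alone.
- nail_tin: Open tin of nails, 76 mm wide, 51 mm high, on the bench to the left of the chest; origin at the centre of its underside. Leave it alone.
- pliers: Pliers, 59 x 174 x 14 mm, lying on the bench in front of the chest; origin at the centre of the underside. Leave them alone.

How it is judged:
By the outcome, as a careful person would: the job done as asked, in the order asked, and still so for the second after the job is handed in, with the robot touching nothing.
It also fails if it takes over 64 s, if anything falls off the work surface, if the arm or the gripper's body presses on something with over 40 N, if the wrist force passes 120 N, or if a joint passes its speed limit or range.

### The arm

A 7-joint arm with a two-finger parallel gripper is mounted at the origin on a cart in front of the work surface, level with it; the furniture and walls round the work are solid. World frame = base frame: x ahead of the robot, y to its left, z up, the work surface at z = 0. Lengths are in mm, angles in rad, forces in N, time in s.
With the tool pointing down it reaches from about 425 to 950 mm from the base axis. Payload 4.7 kg.
Tool frame: the origin (TCP) lies between the finger pads; the fingertips stand 17 mm ahead of it and the grasp point (between the pads) lies 2 mm behind it; y points along the fingers, z is the direction in which the jaws open and shut, and the axes are right-handed (so a half turn about y gives the same grasp; the last joint's range is limited). The gripper opens to 85 mm and grips with 20 to 120 N. Pads are 22 mm wide; open, the fingers measure 114 mm over their backs; the gripper's body (76 mm by 85 mm) begins 54 mm behind the grasp point. The pads swing forward as they close: fully open they stand 13 mm farther back than shut.
Start: joints at [1.234, 0.469, -0.049, 1.532, 0.024, 1.141, -0.082], TCP at [204.545, -643.279, 248.335] pointing down, gripper open.
Joint ranges: [-2.59, 2.59], [-0.33, 1.99], [-1.39, 1.29], [0.1, 2.45], [-1.04, 4.18], [0.21, 1.99], [-2.66, 2.66]. Speed limits (rad/s): [2.57, 2.57, 3.14, 3.14, 3.14, 3.14, 3.14].

### API

Orientations are given as a rotation vector (axis times angle).
In Python, from cell import env, snapshot, spotter gives the robot as it stands.
- The arm moves only by the tool drive_tool, never from a script. Its argument "series" is one flat list of numbers, 7 for each row, row after row: the closure in counts, from 0 (fully open) to 255 (shut), then the shift along the tool's x, y, z in mm, then the turn, a rotation vector about the tool's x, y, z in rad. In form: [claw, x, y, z, wx, wy, wz, claw, x, y, z, wx, wy, wz, ...]. A call has 1 to 12 rows; each row is the pose to reach, as a shift and turn from the pose commanded when the call began, along the tool's axes at that moment; what a row does not reach only later rows make up. A row lasts 1/8 s, in which the tool goes at most 62.5 mm and 10.7 degrees, less where a joint would pass 70% of its speed; a pose out of reach is approached as far as the arm can. A call with a gripper value outside its range is refused whole. The fingers move at their own pace and stop on an object; "grip_force" is the grip in N (left out, the last holds). Time passes only in rows, so rows that repeat a pose let the fingers close. It gives the time, the measured TCP pose, the force and the opening at its end, in the units of the state.
- env.get_obs(): the state, without advancing time (a new reading comes with each control period).
- snapshot(name): name is "scene" or "side" or "wrist"; returns a dict with "img" (400x640x3 uint8, red, green, blue), "intrinsics" (3x3 intrinsics, pixels), "xyz" and "orientation" of the camera in the world. Camera axes: x right, y down, z forward; pixel columns grow to the right and rows downward; lengths in mm; the calibration is good to about 2 mm. A picture is of the moment at which its call begins. There is no depth.
- env.job_done(): hands the job in, once; it reports no verdict.
Trained networks look in the newest picture that a camera, given by its name, has taken for a name from the list of things; names that differ only in an ending like _2 or _b are one class to them, and where a whole thing is asked for, a point or a joint stands for the part that bears it (a point fixed in the world has none). Each returns a list of dicts, best first, with "score" (0 to 1); they miss things now and then, are a little off and sometimes report something else, mostly with a low value. They report only what shows in the picture. A call takes as long as a camera call.
- spotter.recognise(camera, name): "xyz" ([x, y, z] in mm, in world coordinates, good to about 4 mm: the middle of the surface that is visible of it).
The state is a dict: "t": time; "qpos": joint angles; "dq": joint speeds; "tau": joint torques, N m; "position": TCP position; "tcp_rot": TCP orientation; "wrist_force": force on the tool from outside, world axes, zero at the start; "ft_torque": the same for the moment, N m; "finger_gap": finger opening in mm.
Only numpy, scipy, OpenCV 4.12 (cv2) and the standard library are available. Lean on these libraries where they do the work, as an engineer would, in place of code of your own. Each camera call takes 0.05 s, during which the arm holds its last target. There are 200 camera calls.

## Working session

There is one attempt and no reset: what is moved stays moved. The work goes in short steps, Python scripts to look and compute and a tool call to move; the robot and the scene stay as the last step left them, time stands still between calls to the robot, and variables do not carry over. Pictures are saved under pics/ and viewed, about 8 in all and at most 12, crops included, and the job is handed in when it is done.

Besides the shell and the picture viewer there is one more tool, called as name(argument=value, ...) on one line, values as JSON. drive_tool: Moves the arm, as the interface text tells. Its arguments: {"type":"object","properties":{"series":{"type":"array"},"grip_force":{"type":"number"}},"required":["series"]}

```bash
ls; mkdir -p pics; cat > h.py <<'E'
from cell import env, snapshot, spotter
import numpy as np, cv2
from scipy.spatial.transform import Rotation as R
def snap(c,fn=None):
    s=snapshot(c)
    if fn: cv2.imwrite('pics/'+fn,s['img'][:,:,::-1])
    return s
def rotm(o):
    o=np.array(o,float)
    return o if o.shape==(3,3) else (R.from_rotvec(o).as_matrix() if o.size==3 else R.from_quat(o).as_matrix())
def proj(s,P):
    c=rotm(s['orientation']).T@(np.array(P,float)-s['xyz']); u=np.array(s['intrinsics'])@c; return u[:2]/u[2]
def ray(s,uv,z):
    d=rotm(s['orientation'])@np.linalg.inv(s['intrinsics'])@np.array([*uv,1.]); o=np.array(s['xyz']); return o+d*(z-o[2])/d[2]
E
python3 - <<'E'
from h import *
o=env.get_obs(); print(o)
for c in ['scene','side']:
    s=snap(c,c+'1.png'); print(c,s['xyz'],s['orientation'],s['intrinsics'])
    for n in ['chest','hatch_front','bolt_nose','handle_ball','keeper','keeper_mouth','tape_measure','nail_tin','pliers']:
        print(n,[(np.round(d['xyz']),round(d['score'],2)) for d in spotter.recognise(c,n)[:2]])
a=cv2.imread('pics/scene1.png');b=cv2.imread('pics/side1.png')
E
```

```text
pics
{'t': 0.0, 'qpos': array([ 1.23407392,  0.46943458, -0.04856909,  1.53372893,  0.02409823,
        1.14097505, -0.08229874]), 'dq': array([-0.00172631,  0.00059699, -0.00027896,  0.00128967, -0.00021694,
        0.00106112,  0.0014507 ]), 'tau': array([ 2.83432391e-04, -5.10306716e+01, -4.59998078e-02, -2.37713778e+01,
        1.07597382e-02,  7.55282555e-03, -1.64939729e-05]), 'position': array([ 204.34081535, -642.73789251,  247.25110064]), 'tcp_rot': array([-0.31931859,  2.0576584 , -2.05365831]), 'wrist_force': array([ 0.3114214 ,  0.8152787 , -1.11147458]), 'ft_torque': array([-0.00472842,  0.0113243 , -0.01505129]), 'finger_gap': 85.01492633573798}
scene [170.27324925 775.44215742 902.73746132] [-0.87718096  2.61268361 -0.99203928] [[434.57786872   0.         322.47105887]
 [  0.         434.57786872 194.57476927]
 [  0.           0.           1.        ]]
chest [(array([644., 197., 119.]), 0.64)]
hatch_front [(array([684., 130., 178.]), 0.76)]
bolt_nose [(array([681., 134., 182.]), 0.15)]
handle_ball []
keeper [(array([593., 230., 119.]), 0.79)]
keeper_mouth [(array([594.
[... 155 characters left out ...]
ers [(array([383., 278.,   9.]), 0.83), (array([592., 226., 120.]), 0.41)]
side [148.0309913  837.01219139 523.87706924] [-0.72657636  2.3091384  -1.42503869] [[428.77247977   0.         323.18324041]
 [  0.         428.77247977 203.61273898]
 [  0.           0.           1.        ]]
chest [(array([640., 246.,  92.]), 0.84)]
hatch_front [(array([637., 150., 204.]), 0.75)]
bolt_nose []
handle_ball [(array([532., 371.,  31.]), 0.72), (array([637., 133., 242.]), 0.61)]
keeper [(array([594., 224., 128.]), 0.72)]
keeper_mouth [(array([599., 227., 127.]), 0.56)]
tape_measure [(array([532., 369.,  28.]), 0.19)]
nail_tin [(array([530., 371.,  30.]), 0.92)]
pliers [(array([386., 282.,  10.]), 0.84)]
```

View pics/scene1.png

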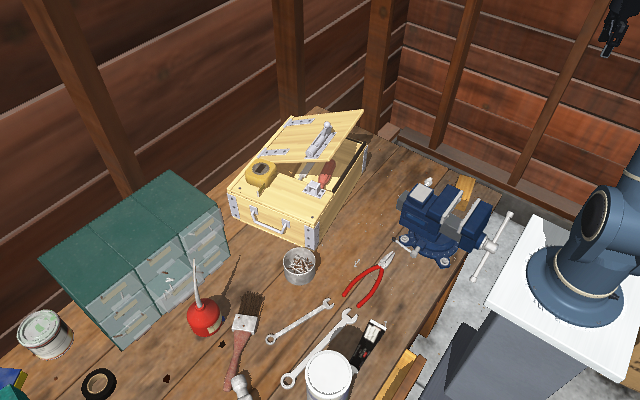

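View pics/side1.png

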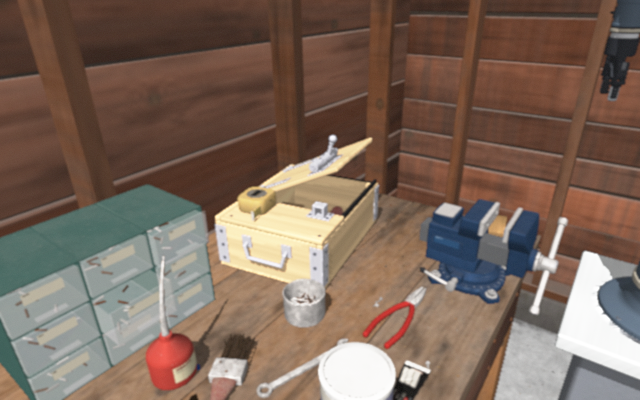

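```bash
python3 - <<'E'
import cv2,numpy as np
a=cv2.imread('pics/scene1.png')[100:250,220:380];b=cv2.imread('pics/side1.png')[125:295,205:390]
cv2.imwrite('pics/c1.png',cv2.resize(a,None,fx=4,fy=4,interpolation=3))
cv2.imwrite('pics/c2.png',cv2.resize(b,None,fx=3.5,fy=3.5,interpolation=3)[:595])
E
```

```text
(no output)
```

View pics/c1.png

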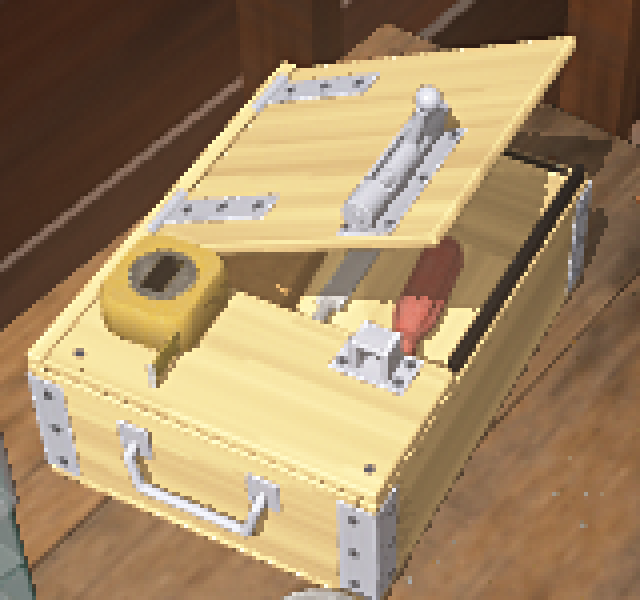

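View pics/c2.png

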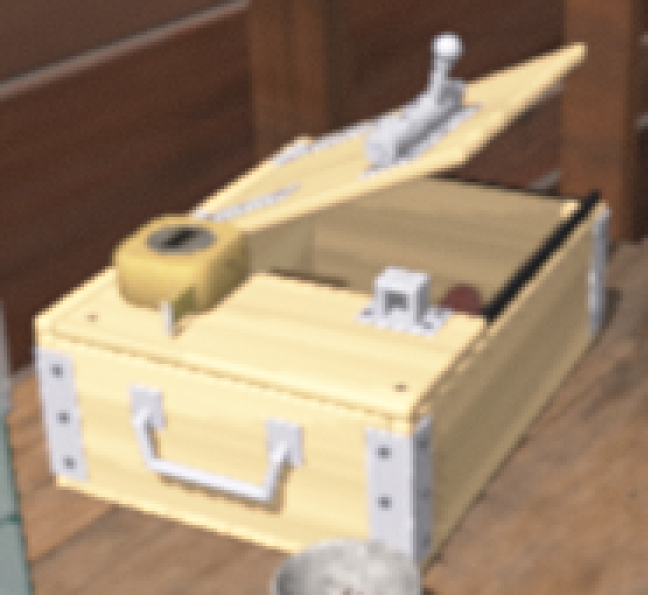

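```bash
cat > fit.py <<'E'
from h import *
from scipy.optimize import least_squares
def own2w(p,P):
    x,y,yaw=p[:3]; P=np.array(P,float); c,s=np.cos(yaw),np.sin(yaw)
    return np.array([x+c*P[0]-s*P[1], y+s*P[0]+c*P[1], P[2]])
def hat(th,r,y,h):  # r from hinge line, h above hatch top face
    h=h+5; return [105-r*np.cos(th)+h*np.sin(th), y, 115+r*np.sin(th)+h*np.cos(th)]
E
python3 - <<'E'
from fit import *
S=snap('scene');D=snap('side')
def ca(u,v): return ((u+.5)/4-.5+220,(v+.5)/4-.5+100)
def cb(u,v): return ((u+.5)/3.5-.5+205,(v+.5)/3.5-.5+125)
def pts(p):
    t=p[3]; b=180
    return dict(FL=[-120,160,120],BL=[120,160,120],HL=hat(t,230,50,0),HR=hat(t,230,-158,0),
     nose=hat(t,b,p[4],12.5),ball=hat(t,b+29,p[4]+p[7],43),K=[p[5],p[6]+10,146])
ob=[(S,'FL',ca(383,505)),(S,'BL',ca(30,362)),(S,'HL',ca(435,245)),(S,'HR',ca(575,40)),(S,'nose',ca(357,213)),(S,'ball',ca(428,98)),(S,'K',ca(378,335)),
(D,'FL',cb(415,415)),(D,'BL',cb(37,322)),(D,'HL',cb(462,165)),(D,'HR',cb(585,45)),(D,'nose',cb(382,150)),(D,'ball',cb(447,48)),(D,'K',cb(402,282))]
def res(p): 
    q=pts(p); return np.concatenate([proj(s,own2w(p,q[n]))-uv for s,n,uv in ob])
f=least_squares(res,[660,130,0,.4,46,-75,61,-60],x_scale=[10,10,.1,.1,10,10,10,10],loss='soft_l1')
print(np.round(f.x,3)); 
for (s,n,uv),r in zip(ob,f.fun.reshape(-1,2)): print(n,np.round(r,1))
q=pts(f.x)
for n in q: print(n,np.round(own2w(f.x,q[n])))
E
```

```text
[ 6.81463e+02  1.69495e+02  1.90000e-01  4.58000e-01  4.31340e+01
 -7.14010e+01  5.83590e+01 -6.77700e+01]
FL [-0.7 -0.2]
BL [-1.4  0.1]
HL [-0.1 -0.7]
HR [ 0.2 -0.7]
nose [0.9 1.9]
ball [1.  1.8]
K [-0.5  0.7]
FL [-0.1 -0.9]
BL [-1.   0.7]
HL [-0.3 -4.7]
HR [-0.3 -1. ]
nose [ 0.5 -0. ]
ball [1.2 0.5]
K [ 0.3 -1.6]
FL [533. 304. 120.]
BL [769. 349. 120.]
HL [575. 200. 221.]
HR [614.  -4. 221.]
nose [625. 203. 210.]
ball [626. 134. 250.]
K [598. 223. 146.]
```

```bash
cat >> fit.py <<'E'
P=np.array([681.5,169.5,.19])
def Rt(sign,yaw=None):
    yaw=P[2] if yaw is None else yaw
    z=sign*np.array([-np.sin(yaw),np.cos(yaw),0]); y=np.array([0,0,-1.]); return np.column_stack([np.cross(y,z),y,z])
def cmd(target,Rg,o=None):
    o=o or env.get_obs(); R0=rotm(o['tcp_rot'])
    print('shift',np.round(R0.T@(np.array(target)-o['position']),1),'turn',np.round(R.from_matrix(R0.T@Rg).as_rotvec(),3))
E
python3 - <<'E'
from fit import *
o=env.get_obs();print(np.round(rotm(o['tcp_rot']),3))
S=snap('scene')
for uv in [(427,183),(475,190),(405,235),(505,215)]: print(np.round(ray(S,uv,130)))
t=own2w(P,[-100,-110,290]); print(t)
for s in (1,-1): cmd(t,Rt(s))
E
```

```text
[[-0.953  0.     0.303]
 [-0.303 -0.    -0.953]
 [-0.    -1.     0.   ]]
[391.  41. 130.]
[288.  -9. 130.]
[356. 210. 130.]
[201.  21. 130.]
[604.07405494  42.59364464 290.        ]
shift [-588.6  -41.7 -532.6] turn [ 0.    -3.024  0.   ]
shift [-588.6  -41.7 -532.6] turn [-0.     0.118  0.   ]
```

drive_tool(series=[255,-20,-40,-18,0,0,0,255,-60,-80,-50,0,0.01,0,255,-100,-100,-90,0,0.02,0,255,-142,-110,-130,0,0.03,0,255,-184,-110,-168,0,0.04,0,255,-226,-110,-206,0,0.05,0,255,-268,-110,-244,0,0.06,0,255,-310,-110,-282,0,0.07,0,255,-352,-110,-320,0,0.08,0,255,-394,-110,-358,0,0.09,0,255,-436,-110,-396,0,0.1,0,255,-478,-110,-434,0,0.118,0], grip_force=40)

```text
t: 2.65
position: [529.3, -83.4, 358.7]
tcp_rot: [-0.2, 2.121, -2.123]
wrist_force: [1.1, -0.1, -0.2]
finger_gap: 0.0
```

```bash
python3 - <<'E'
from fit import *
S=snap('wrist','w1.png'); print(S['xyz'])
for n in ['hatch_front','handle_ball','keeper','bolt_nose']: print(n,[(np.round(d['xyz']),round(d['score'],2)) for d in spotter.recognise('wrist',n)[:2]])
q=[[-120,160,120],hat(.458,230,50,0),hat(.458,230,-158,0),hat(.458,209,-25,43),[-75,71,146]]
print([np.round(proj(S,own2w(P,a))) for a in q])
cmd(own2w(P,[-100,-112,270]),Rt(-1))
E
```

```text
[599.35923459 -70.06701618 485.86346126]
hatch_front []
handle_ball [(array([390., 270.,  11.]), 0.66), (array([630., 123., 255.]), 0.62)]
keeper [(array([578., 216., 120.]), 0.72)]
bolt_nose [(array([635., 124., 227.]), 0.59)]
[array([-15., 105.]), array([-17.,  76.]), array([241.,  76.]), array([31., 12.]), array([33., 59.])]
shift [ -98.5   88.1 -109.4] turn [-0.001 -0.     0.001]
```

View pics/w1.png

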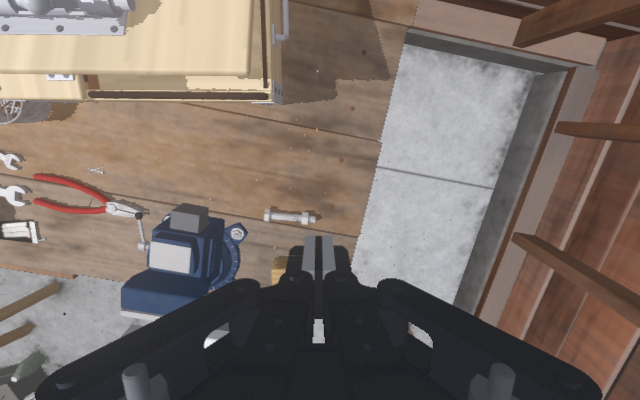

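drive_tool(series=[255,-33,25,-36,0,0,0,255,-66,50,-73,0,0,0,255,-98.5,75,-109.5,0,0,0,255,-98.5,100,-109.5,0,0,0,255,-98.5,120,-109.5,0,0,0,255,-98.5,135,-109.5,0,0,0,255,-98.5,150,-109.5,0,0,0,255,-98.5,165,-109.5,0,0,0,255,-98.5,180,-109.5,0,0,0,255,-98.5,192,-109.5,0,0,0,255,-98.5,202,-109.5,0,0,0,255,-98.5,210,-109.5,0,0,0])

```text
t: 4.4
position: [604.6, 41.3, 147.7]
tcp_rot: [-0.202, 2.122, -2.122]
wrist_force: [-0.4, 0.5, 1.5]
finger_gap: 0.0
```

drive_tool(series=[255,0,5,0,0,0,0,255,0,8,0,0,0,0,255,0,8,0,0,0,0])

```text
t: 4.78
position: [604.5, 41.3, 140.6]
tcp_rot: [-0.202, 2.122, -2.122]
wrist_force: [-2.8, -0.0, 3.1]
finger_gap: 0.1
```

drive_tool(series=[255,0,2,0,0,0,0,255,0,4,0,0,0,0,255,0,4,0,0,0,0])

```text
t: 5.15
position: [604.4, 41.3, 137.5]
tcp_rot: [-0.202, 2.121, -2.123]
wrist_force: [-4.6, -0.4, 9.1]
finger_gap: 0.0
```

drive_tool(series=[255,0,-40,0,0,0,0,255,0,-90,0,0,0,0,255,20,-120,-40,0,0,0,255,40,-140,-80,0,0,0,255,40,-140,-80,0,0,0])

```text
t: 5.78
position: [549.5, 116.8, 278.9]
tcp_rot: [-0.203, 2.117, -2.114]
wrist_force: [0.2, -1.2, -0.1]
finger_gap: -0.1
```

```bash
python3 - <<'E'
from fit import *
o=env.get_obs();print(o['position'],o['wrist_force'])
S=snap('wrist','w2.png'); print(S['xyz'])
for n in ['hatch_front','handle_ball','keeper','bolt_nose']: print(n,[(np.round(d['xyz']),round(d['score'],2)) for d in spotter.recognise('wrist',n)[:2]])
t=.03
q=dict(FL=[-120,160,120],HL=hat(t,230,50,0),HR=hat(t,230,-158,0),ball=hat(t,209,-25,43),K=[-75,71,146],nose=hat(t,180,46,12.5))
for k in q: print(k,np.round(own2w(P,q[k])),np.round(proj(S,own2w(P,q[k]))))
E
```

```text
[549.45961299 116.8137272  278.8703928 ] [ 0.22931304 -1.1711309  -0.09425479]
[618.91390974 130.33903664 406.39676831]
hatch_front [(array([646.,  99., 127.]), 0.61)]
handle_ball [(array([598., 124., 178.]), 0.6)]
keeper [(array([602., 219., 123.]), 0.61)]
bolt_nose [(array([613., 125., 143.]), 0.66)]
FL [533. 304. 120.] [120. 167.]
HL [550. 195. 127.] [235. 174.]
HR [589.  -9. 127.] [459. 175.]
ball [586. 126. 169.] [316. 157.]
K [594. 225. 146.] [200. 119.]
nose [600. 201. 138.] [233. 118.]
```

View pics/w2.png

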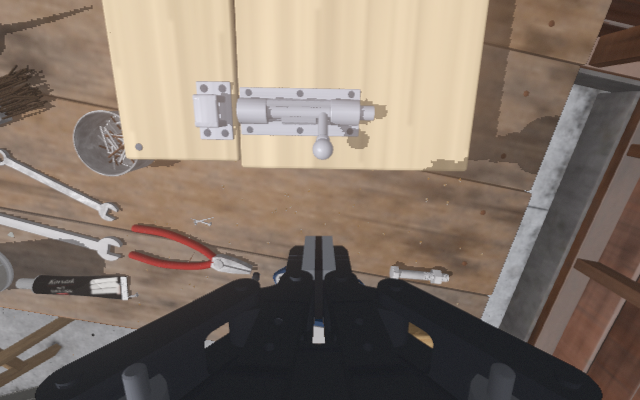

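```bash
cat > fitw.py <<'E'
from fit import *
from scipy.optimize import least_squares
def fitw(S,t,o):
    def q(p): return dict(FL=[-120,160,120],HL=hat(t,230,50,0),HR=hat(t,230,-158,0),nose=hat(t,180,46,12.5),K=[-75,71,146],ball=hat(t,209,p[3],43))
    f=least_squares(lambda p:np.concatenate([proj(S,own2w(p,q(p)[k]))-o[k] for k in o]),[*P,-25],x_scale=[10,10,.1,10])
    print(np.round(f.x,3)); print(dict(zip(o,np.round(f.fun.reshape(-1,2),1).tolist()))); return f.x
E
python3 - <<'E'
from fitw import *
S=snap('wrist'); p=fitw(S,.03,dict(FL=(128,159),HL=(242,167),HR=(467,169),K=(208,111),ball=(322,148)))
print(own2w(p,hat(.03,209,p[3],43)))
a=[own2w(p,[-75-x,p[3],z]) for x,z in ((29+22,272),(29+22,165),(-1,165))]
o=env.get_obs()
for b in a: cmd(b,Rt(-1,p[2]),o)
E
```

```text
[ 6.90429e+02  1.54812e+02  1.77000e-01 -2.15690e+01]
{'FL': [-2.9, 0.5], 'HL': [0.5, 0.1], 'HR': [3.4, 0.3], 'K': [-0.9, -0.9], 'ball': [-0.0, 1.1]}
[593.36823222 115.52194241 169.24746116]
shift [-19.2   3.3   3.2] turn [-0.     0.01   0.001]
shift [-19.4 110.3   3.2] turn [-0.     0.01   0.001]
shift [-71.3 110.3   3.7] turn [-0.     0.01   0.001]
```

drive_tool(series=[255,0,40,1,0,0,0,255,0,80,1,0,0,0,255,0,111,1,0,0.01,0,255,-10,111,1.5,0,0.01,0,255,-20,111,1.5,0,0.01,0,255,-26,111,1.5,0,0.01,0,255,-32,111,1.5,0,0.01,0,255,-38,111,2,0,0.01,0,255,-43,111,2,0,0.01,0,255,-46,111,2,0,0.01,0])

```text
t: 7.32
position: [596.3, 119.0, 165.3]
tcp_rot: [-0.191, 2.127, -2.127]
wrist_force: [0.2, 0.0, -0.2]
finger_gap: 0.2
```

drive_tool(series=[255,-3,0,0,0,0,0,255,-3,0,0,0,0,0])

```text
t: 7.58
position: [599.1, 119.6, 165.3]
tcp_rot: [-0.191, 2.127, -2.127]
wrist_force: [0.9, 0.4, -0.7]
finger_gap: -0.0
```

```bash
python3 - <<'E'
from fit import *
a=snap('wrist')['img'][60:260,200:480]; s=snap('side')['img'][120:260,250:400]
cv2.imwrite('pics/m1.png',np.vstack([cv2.resize(x,(560,300 if i else 298),interpolation=3) for i,x in enumerate([cv2.resize(a,(560,400)),cv2.resize(s,(560,522),interpolation=3)])])[:,:,::-1])
print(np.round(env.get_obs()['wrist_force'],1))
E
```

```text
[ 0.5 -0.1 -0.8]
```

View pics/m1.png

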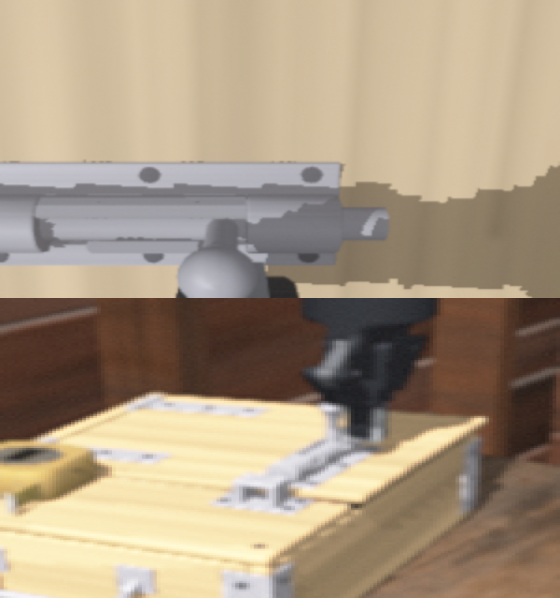

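```bash
python3 - <<'E'
from fit import *
S=snap('wrist');f=lambda u,v:(200+u/2,60+v/1.49)
print('ball',[np.round(ray(S,f(217,272),z)) for z in (170,180)],'axis',np.round(ray(S,f(217,213),137.5)),'tuberight',np.round(ray(S,f(342,213),137.5)),'tipfinger',np.round(ray(S,f(240,290),148)), np.round(proj(S,env.get_obs()['position']-[0,0,17])))
E
```

```text
ball [array([614., 126., 170.]), array([618., 127., 180.])] axis [622. 129. 138.] tuberight [628.  96. 138.] tipfinger [598. 118. 148.] [318. 254.]
```

drive_tool(series=[255,-3,0,-3,0,0,0,255,-5,0,-5,0,0,0,255,-7,0,-5,0,0,0,255,-7,0,-5,0,0,0])

```text
t: 8.22
position: [604.3, 126.0, 165.2]
tcp_rot: [-0.194, 2.128, -2.128]
wrist_force: [-2.7, 1.0, 0.9]
finger_gap: 0.0
```

```bash
sed -i 's/^P=.*/P=np.array([691,160,.178])/' fit.py; python3 - <<'E'
from fit import *
a=snap('wrist')['img'][120:270,230:410]
cv2.imwrite('pics/m2.png',cv2.resize(a,None,fx=3,fy=3,interpolation=3)[:,:,::-1])
print(np.round(env.get_obs()['wrist_force'],1))
E
```

```text
[-3.   0.1  2.3]
```

View pics/m2.png

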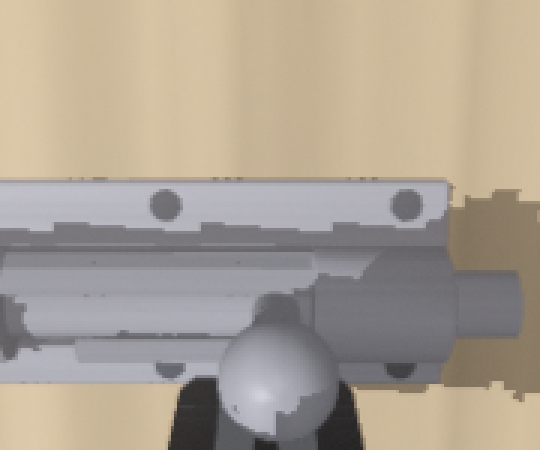

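```bash
python3 - <<'E'
from fit import *
S=snap('wrist');f=lambda u,v:(230+(u+.5)/3-.5,120+(v+.5)/3-.5)
print(S['xyz'],np.round(rotm(S['orientation'])[:,2],3))
print('ball',np.round(ray(S,f(278,380),178),1),'tube top/bot edge',np.round(ray(S,f(380,247),137.5),1),np.round(ray(S,f(380,362),137.5),1),'rear slot..',np.round(ray(S,f(278,305),145),1))
B=np.array([621,130,137.]);print(proj(S,B),proj(S,B+[0,0,42]))
E
```

```text
[674.70728613 138.65318581 292.28188277] [-0.272 -0.05  -0.961]
ball [622.3 127.4 178. ] tube top/bot edge [632.1 110.3 137.5] [610.6 105.7 137.5] rear slot.. [620.9 126.6 145. ]
[316.00137548 214.9118658 ] [315.34366427 249.2556284 ]
```

drive_tool(series=[255,12,-3,0,0,0,0,255,15,-40,0,0,0,0,120,15,-75,0,0,0,0,120,0,-75,1.5,0,0,0,120,-17.5,-75,2,0,0,0,120,-17.5,-75,2,0,0,0,120,-17.5,-45,2,0,0,0,120,-17.5,-20,2,0,0,0,120,-17.5,-6,2,0,0,0,120,-17.5,-6,2,0,0,0])

```text
t: 9.57
position: [621.5, 126.5, 170.2]
tcp_rot: [-0.195, 2.128, -2.129]
wrist_force: [-0.2, -0.9, 0.8]
finger_gap: 45.3
```

```bash
python3 - <<'E'
from fit import *
a=snap('wrist')['img'][150:280,230:410]
s=snap('side')['img'][140:240,290:390]
cv2.imwrite('pics/m3.png',np.hstack([cv2.resize(a,(540,390),interpolation=3),cv2.resize(s,(258,390))])[:,:,::-1])
print(np.round(env.get_obs()['wrist_force'],1))
E
```

```text
[ 0.3  1.  -0.7]
```

View pics/m3.png

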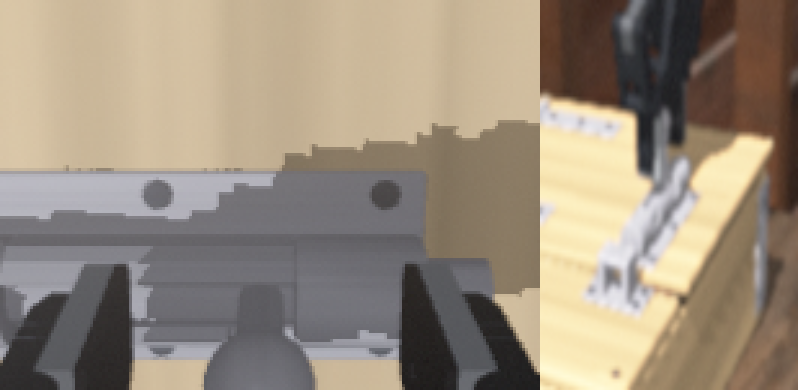

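drive_tool(series=[200,0,0,0,0,0,0,255,0,0,0,0,0,0,255,0,0,0,0,0,0,255,0,0,0,0,0,0,255,0,0,0,0,0,0], grip_force=60)

```text
t: 10.3
position: [622.6, 127.7, 172.0]
tcp_rot: [-0.191, 2.127, -2.126]
wrist_force: [-1.5, 2.4, 4.8]
finger_gap: 12.5
```

drive_tool(series=[255,0,1,0,0,0,0,255,0,3,0,0,0,0,255,0,3,0,0,0,0])

```text
t: 10.68
position: [621.9, 127.5, 169.1]
tcp_rot: [-0.193, 2.128, -2.127]
wrist_force: [-4.2, 1.9, 9.2]
finger_gap: 12.3
```

drive_tool(series=[255,0,1.5,0,0,0,0,255,0,3,0,0,0,0,255,0,3,0,0,0,0])

```text
t: 11.05
position: [621.4, 127.5, 167.0]
tcp_rot: [-0.194, 2.127, -2.128]
wrist_force: [-6.3, 0.4, 14.0]
finger_gap: 12.3
```

```bash
python3 - <<'E'
from fit import *
a=snap('wrist')['img'][130:280,230:410]
s=snap('side')['img'][150:230,300:390]
cv2.imwrite('pics/m4.png',np.hstack([cv2.resize(a,(400,333),interpolation=3),cv2.resize(s,(375,333),interpolation=3)])[:,:,::-1])
print(np.round(env.get_obs()['wrist_force'],1))
E
```

```text
[-5.7  0.  13.2]
```

View pics/m4.png

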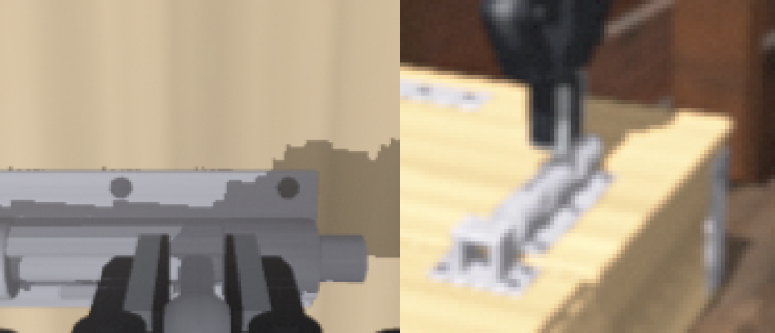

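drive_tool(series=[255,0,1.5,0,0,0,0,255,0,3,0,0,0,0,255,0,3,0,0,0,0])

```text
t: 11.52
position: [621.3, 127.6, 165.6]
tcp_rot: [-0.194, 2.127, -2.129]
wrist_force: [-9.9, -0.6, 21.1]
finger_gap: 12.9
```

drive_tool(series=[255,0,1.5,0,0,0,0,255,0,3,0,0,0,0,255,0,3,0,0,0,0])

```text
t: 11.9
position: [621.6, 127.7, 165.1]
tcp_rot: [-0.192, 2.125, -2.129]
wrist_force: [-14.3, -2.8, 34.1]
finger_gap: 12.4
```

drive_tool(series=[255,1.5,-1.5,0,0,0,0,255,2,-1.5,-2,0,0,0,255,2,-1.5,-4,0,0,0,255,2,-1.5,-6,0,0,0,255,2,-1.5,-8,0,0,0,255,2,-1.5,-10,0,0,0,255,2,-1.5,-10,0,0,0])

```text
t: 12.78
position: [619.6, 136.1, 165.4]
tcp_rot: [-0.187, 2.124, -2.128]
wrist_force: [-7.5, -3.6, 24.7]
finger_gap: 12.8
```

drive_tool(series=[255,0,0,-2,0,0,0,255,0,0,-4,0,0,0,255,0,0,-6,0,0,0,255,0,0,-7.5,0,0,0,255,0,0,-9,0,0,0,255,0,0,-9,0,0,0])

```text
t: 13.52
position: [618.0, 144.9, 165.4]
tcp_rot: [-0.187, 2.124, -2.128]
wrist_force: [-8.7, -2.8, 24.1]
finger_gap: 12.6
```

drive_tool(series=[255,0,0,-2,0,0,0,255,0,0,-4,0,0,0,255,0,0,-6,0,0,0,255,0,0,-6,0,0,0])

```text
t: 14.02
position: [616.9, 151.0, 165.4]
tcp_rot: [-0.187, 2.124, -2.128]
wrist_force: [-8.3, -2.5, 23.7]
finger_gap: 12.8
```

drive_tool(series=[255,0,0,-3,0,0,0,255,0,0,-6,0,0,0,255,0,0,-9,0,0,0,255,0,0,-12,0,0,0,255,0,0,-14,0,0,0,255,0,0,-14,0,0,0])

```text
t: 14.78
position: [614.4, 165.0, 165.4]
tcp_rot: [-0.187, 2.124, -2.127]
wrist_force: [-7.8, -1.6, 24.8]
finger_gap: 12.3
```

drive_tool(series=[255,0,0,-1.5,0,0,0,255,0,0,-3,0,0,0,255,0,0,-3,0,0,0])

```text
t: 15.15
position: [614.0, 167.2, 165.4]
tcp_rot: [-0.187, 2.124, -2.129]
wrist_force: [-7.6, -4.0, 24.6]
finger_gap: 12.5
```

drive_tool(series=[255,0,0,-1,0,0,0,255,0,0,-2,0,0,0,255,0,0,-2,0,0,0])

```text
t: 15.52
position: [614.0, 167.3, 165.4]
tcp_rot: [-0.186, 2.122, -2.132]
wrist_force: [-7.5, -5.9, 25.3]
finger_gap: 12.2
```

drive_tool(series=[255,0,-2,1.5,0,0,0,255,0,-5,2,0,0,0,200,0,-6,2,0,0,0,165,0,-7,2,0,0,0,165,0,-8,2,0,0,0,165,0,-30,2,0,0,0,165,0,-60,2,0,0,0,255,-15,-65,2,0,0,0,255,-34,-65,2,0,0,0,255,-34,-65,2,0,0,0])

```text
t: 16.77
position: [646.9, 173.7, 225.1]
tcp_rot: [-0.192, 2.128, -2.128]
wrist_force: [0.2, 0.6, -0.0]
finger_gap: -0.1
```

```bash
python3 - <<'E'
from fit import *
S=snap('wrist'); a=S['img'][100:300,180:460]
s=snap('side')['img'][140:240,290:390]
cv2.imwrite('pics/m5.png',np.hstack([cv2.resize(a,(490,350),interpolation=3),cv2.resize(s,(300,350),interpolation=3)])[:,:,::-1])
o=env.get_obs();print(np.round(o['wrist_force'],1),o['position'])
print([(d['xyz'],d['score']) for d in spotter.recognise('wrist','handle_ball')+spotter.recognise('side','handle_ball')])
print(proj(S,[614,167,175]))
E
```

```text
[ 0.4  1.  -0.2] [645.61004804 173.80476898 225.08016312]
[]
[318.91058645 277.46572915]
```

View pics/m5.png

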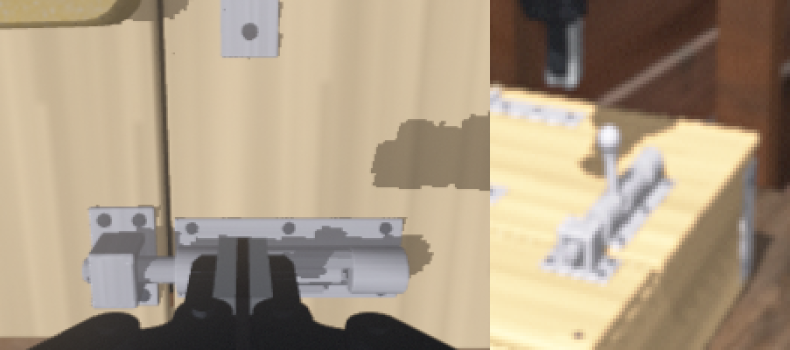

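drive_tool(series=[255,0,25,0,0,0,0,255,0,49,0,0,0,0,255,6,49,0,0,0,0,255,12,49,0,0,0,0,255,17,49,0,0,0,0,255,22,49,0,0,0,0,255,27,49,0,0,0,0,255,32,49,0,0,0,0,255,36,49,0,0,0,0,255,38,49,0,0,0,0,255,38,49,0,0,0,0])

```text
t: 18.35
position: [608.7, 167.0, 176.8]
tcp_rot: [-0.192, 2.127, -2.128]
wrist_force: [-0.2, -0.4, -1.1]
finger_gap: -0.2
```

drive_tool(series=[255,2,0,0,0,0,0,255,4,0,0,0,0,0,255,4,0,0,0,0,0])

```text
t: 18.73
position: [604.8, 166.3, 176.8]
tcp_rot: [-0.192, 2.127, -2.128]
wrist_force: [-0.0, 0.2, 0.0]
finger_gap: -0.0
```

drive_tool(series=[255,1,3,0,0,0,0,255,3,3,0,0,0,0,255,5,3,0,0,0,0,255,5,3,0,0,0,0])

```text
t: 19.23
position: [601.4, 165.9, 174.7]
tcp_rot: [-0.188, 2.127, -2.125]
wrist_force: [4.8, 1.0, 1.3]
finger_gap: 0.2
```

drive_tool(series=[255,2,0,0,0,0,0,255,4,0,0,0,0,0,255,4,0,0,0,0,0])

```text
t: 19.6
position: [599.9, 165.8, 175.8]
tcp_rot: [-0.181, 2.126, -2.121]
wrist_force: [9.9, 2.8, 0.7]
finger_gap: -0.4
```

drive_tool(series=[255,-10,0,0,0,0,0,255,-20,-10,0,0,0,0,255,-25,-60,0,0,0,0,255,10,-110,0,0,0,0,255,50,-120,0,0,0,0,255,80,-120,0,0,0,0,255,80,-120,0,0,0,0])

```text
t: 20.48
position: [515.4, 150.3, 294.4]
tcp_rot: [-0.194, 2.126, -2.129]
wrist_force: [0.7, -0.8, 0.1]
finger_gap: -0.3
```

```bash
python3 - <<'E'
from fit import *
S=snap('wrist'); a=S['img'][60:210,180:420]
D=snap('side');s=D['img'][150:270,250:390]
cv2.imwrite('pics/m6.png',np.hstack([cv2.resize(a,(440,300),interpolation=3),cv2.resize(s,(350,300),interpolation=3)])[:,:,::-1])
o=env.get_obs();print(np.round(o['wrist_force'],1),o['position'],S['xyz'])
for c in ('wrist','side'): print(c,[(d['xyz'],d['score']) for d in spotter.recognise(c,'handle_ball')])
# upright ball was above (614,167); laid: 29 mm ahead, z 163
for n,p in dict(laid=[614-28.5,167-5,163],up=[614,167,175]).items(): print(n,proj(S,p),proj(D,p))
E
```

```text
[0.2 0.2 0.2] [517.59826072 150.36907605 294.0518263 ] [585.85653277 163.18294634 421.42324244]
wrist [([588.6, 161.5, 173.0], 0.63)]
side [([383.3, 283.0, 12.6], 0.68), ([587.9, 164.6, 162.5], 0.59), ([668.9, 123.2, 119.7], 0.39)]
laid [318.84089407 110.08929711] [342.24763866 186.79341593]
up [319.19150836  69.89102695] [329.40050782 179.17853986]
```

View pics/m6.png

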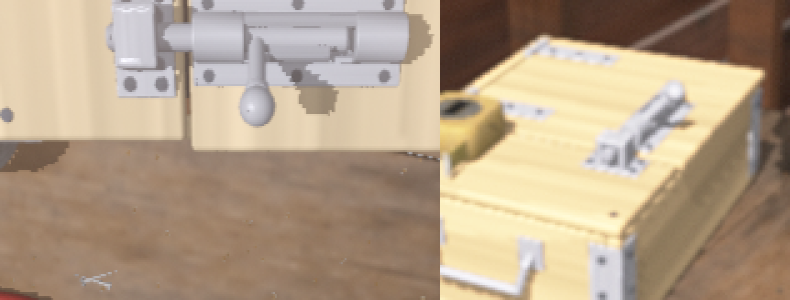

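```bash
python3 -c "
from h import *
print(env.job_done())"
```

```text
the job is handed in; nothing more can be done
None
```

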